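# Clip the cell holder onto the photometer's sample rail

### The arm

A 6-joint arm with a two-finger parallel gripper is mounted at the origin on the work surface. World frame = base frame: x ahead of the robot, y to its left, z up, the work surface at z = 0. Lengths are in mm, angles in rad, forces in N, time in s.
With the tool pointing down it reaches from about 300 to 775 mm from the base axis. Payload 14.6 kg.
Tool frame: the origin (TCP) lies at the very end of the fingers, on their centre line; the grasp point (between the pads) lies robot.pinch_z behind it (robot.pinch_z is the distance from the TCP to the grasp point, in mm); z points along the fingers, y is the line along which they close (so a half turn about z gives the same grasp; the last joint's range is limited). The gripper opens to 85 mm and grips with 20 to 120 N. Pads are 22 mm wide; open, the fingers measure 114 mm over their backs; the gripper's body (76 mm by 85 mm) begins 54 mm behind the grasp point. The pads swing forward as they close: fully open they stand 13 mm farther back than shut.
Start: joints at [1.146, 0.3, 1.521, -0, 1.321, -0.067], TCP at [192.615, 515.159, 231.281] pointing down, gripper open.
Joint ranges: [-3.03, 3.03], [-0.79, 2.21], [0.23, 2.52], [-1.04, 4.18], [0, 3.07], [-2.55, 2.55]. Speed limits (rad/s): [2.22, 2.22, 2.57, 3.14, 3.14, 3.14].

### API

Orientations are given as [roll, pitch, yaw] about the fixed x, y, z axes, in that order (R = Rz(yaw) Ry(pitch) Rx(roll)).
In Python, from plant import status, vision, robot gives the robot as it stands.
- The arm moves only by the tool apply_moves, never from a script. Its argument "steps" is a list of rows, each an object of numbers: "ax", "ay", "az": the turn, a rotation vector about the tool's x, y, z scaled (see below); "x", "y", "z": the shift along the tool's x, y, z scaled (see below); "gripper": the closure, from -1 (fully open) to 1 (shut). A call has exactly 8 rows; each row is the pose to reach, as a shift and turn from the pose commanded when the call began, along the tool's axes at that moment; what a row does not reach only later rows make up. The controller multiplies each number of a shift by 500 mm and each number of a turn by 1.5 rad. A row lasts 1/8 s, in which the tool goes at most 62.5 mm and 10.7 degrees, less where a joint would pass 70% of its speed; a pose out of reach is approached as far as the arm can. A call with a number of a shift or a turn outside -1 to 1 is refused whole. A call with a gripper value outside its range is refused whole. The fingers move at their own pace and stop on an object; the grip force is fixed at half the most. Time passes only in rows, so rows that repeat a pose let the fingers close, or fill a call up. It gives the time, the measured TCP pose, the force, the opening and the grip force at its end, in the units of the state.
- status.read_state(): the state, without advancing time (a new reading comes with each control period).
- vision.read_camera(name): name is "scene" or "top"; returns a dict with "frame" (420x560x3 uint8, red, green, blue), "range_z" (420x560 float32, mm along the optical axis (not along the pixel's ray), 0 where there is no reading), "K" (3x3 intrinsics, pixels), "rvec" (rotation vector, rad) and "tvec" (3), from world to camera coordinates, as OpenCV has them. Camera axes: x right, y down, z forward; pixel columns grow to the right and rows downward; lengths in mm; the calibration is good to about 2 mm. A picture is of the moment at which its call begins.
- robot.sign_off(): hands the job in; it is judged then, once.
The state is a dict: "clock": time; "q": joint angles; "joint_velocities": joint speeds; "joint_torque": joint torques, N m; "position": TCP position; "orientation": TCP orientation; "wrist_force": force on the tool from outside, world axes, zero at the start; "torque": the same for the moment, N m; "gripper_width": opening from 0.0 (shut) to 1.0 (fully open); "gripper_force": force on a finger pad.
Only numpy, scipy, OpenCV 4.12 (cv2) and the standard library are available. Lean on these libraries where they do the work, as an engineer would, in place of code of your own. Each camera call takes 0.05 s, during which the arm holds its last target. There are 200 camera calls.

### The job

Fit the cell holder, the block with the square turret, to the sloping rail of the photometer: first hook its lip over the rail's upper edge with its foot still raised, then tilt it down until the foot snaps behind the spring catch and the block lies flat on the rail, somewhere in the middle of the rail. Leave the tube holder, the like block with the round collar, where it stands, and let go at the end.

Things in the scene. Friction and masses are not known exactly. Their poses are not given: they have to be found in the camera images.
- cell_holder: Cell holder, 0.22 kg: aluminium block 76 x 44 x 34 mm (x, y, z) on a 24 mm long, 8 mm thick leg at each x end, like a bridge; black square turret, 32 mm wide, 18 mm high, on top. Origin: at leg-bottom level under the block's centre; z up; block from z = 24 to 58 mm. Stands upright, +x (lip leg) roughly away from the robot. Grip its free sides, 44 mm apart along y.
- cell_lip (a point): Inner lower edge of the cell holder's lip (its +x leg), at x = 30, y = 0, z = 0 mm of its frame. The -x leg is the foot: inner face x = -30 mm, round barb 5 mm inwards at z = 1 to 7 mm. Seated: underside on the rail's top, axes alike, lip touching the upper edge (holder's origin at rail x = -5, z = -24 mm), barb under the catch; it snaps only if the lip is less than 4 mm off the edge.
- rail: Fixed flat rail, 50 (x) x 210 (y) mm, flange 5 mm thick, 33 mm off a plate. Origin: centre of its top face, 100 mm up. x: up the 30 degree slope, away from robot, upper edge at 25 mm; z: normal to it. On the lower edge a spring catch, face sloping to x = -33, z = -13 mm, underside z = -15; it yields up the slope; pushing the foot past takes up to 15 N. Housing 150 mm high from y = 130 mm.
- tube_holder: Bystander: a block of the same size, legs and material as the cell holder, but with a round black collar (36 mm across, 18 mm high) on top. Origin: on the bench, below the block's centre.
Not all that is in view belongs to the job. What is shaped like the cell_holder but blue is not meant.

How it is judged (in metres and radians):
On the way:
1. the cell holder's lip is hooked over the rail's upper edge while its foot is still raised (tilted more than 8 degrees from the rail) (x of cell_lip in the frame of rail between 0.004 and 0.05 m and z of cell_lip in the frame of rail between -0.04 and -0.006 m and y of cell_lip in the frame of rail between -0.08 and 0.08 m and angle between the z axis of cell_holder and the z axis of rail, either way round above 0.14 rad), for 0.1 s.
At the end, for the whole second after the job is handed in: The cell holder lies on the rail: lip over the upper edge, no more than 9 mm off it, foot snapped under the catch so that it is flat within 4.5 degrees, square to the rail within 10 degrees, within 60 mm of the rail's middle, at rest and released; the tube holder within 40 mm of its start (x of cell_lip in the frame of rail between 0.02 and 0.034 m and z of cell_lip in the frame of rail between -0.028 and -0.019 m and y of cell_holder in the frame of rail between -0.06 and 0.06 m and angle between the z axis of cell_holder and the z axis of rail, either way round below 0.08 rad and angle between the x axis of cell_holder and the x axis of rail, either way round below 0.17 rad and linear speed of cell_holder below 0.02 m/s); the robot touches nothing.
It fails at once if the tube holder is moved by more than 40 mm (distance of tube_holder from where it was at the start of the episode above 0.04 m).
It also fails if it takes over 35 s, if anything falls off the work surface, if the arm or the gripper's body presses on something with over 40 N, if the wrist force passes 120 N, or if a joint passes its speed limit or range.

## Working session

There is one attempt and no reset: what is moved stays moved. The work goes in short steps, Python scripts to look and compute and a tool call to move; the robot and the scene stay as the last step left them, time stands still between calls to the robot, and variables do not carry over. Pictures are saved under pics/ and viewed, at most 10 in all, crops included, and the job is handed in when it is done.

Besides the shell and the picture viewer there is one more tool, called after ">>>" as name(argument=value, ...) on one line, values as JSON. apply_moves: Moves the arm, as the interface text tells. Shifts and turns lie within -1 to 1; 1 stands for 500 mm of shift or 1.5 rad of turn. Its arguments: {"type":"object","properties":{"steps":{"type":"array","items":{"type":"object","properties":{"ax":{"type":"number","minimum":-1,"maximum":1},"ay":{"type":"number","minimum":-1,"maximum":1},"az":{"type":"number","minimum":-1,"maximum":1},"x":{"type":"number","minimum":-1,"maximum":1},"y":{"type":"number","minimum":-1,"maximum":1},"z":{"type":"number","minimum":-1,"maximum":1},"gripper":{"type":"number"}}}}},"required":["steps"]}

```bash
ls; mkdir -p pics; cat > h.py <<'E'
import numpy as np, cv2
from plant import status, vision, robot
def cam(n):
    d=vision.read_camera(n); d['R']=cv2.Rodrigues(np.array(d['rvec'],float))[0]; return d
def cloud(d):
    z=d['range_z'].astype(float); K=np.array(d['K']); v,u=np.mgrid[:z.shape[0],:z.shape[1]]
    p=np.stack([(u-K[0,2])/K[0,0]*z,(v-K[1,2])/K[1,1]*z,z],-1)
    w=(p-np.array(d['tvec']).reshape(3))@d['R']; w[z<=0]=np.nan; return w
E
python3 - <<'E'
from h import *
s=status.read_state(); print(s, robot.pinch_z)
for n in ['scene','top']:
    d=cam(n); cv2.imwrite(f'pics/{n}0.png',d['frame'][:,:,::-1]); np.savez(f'{n}0.npz',w=cloud(d),f=d['frame']); print(n,-d['R'].T@np.array(d['tvec']).reshape(3),np.array(d['K']).tolist())
E
```

```text
pics
{'clock': 0.0, 'q': array([ 1.14643364e+00,  3.00458795e-01,  1.52159180e+00, -4.52825012e-06,
        1.32067469e+00, -6.65851074e-02]), 'joint_velocities': array([ 0.00057034, -0.00085821,  0.00040042, -0.00114303,  0.00026076,
        0.00038866]), 'joint_torque': array([-2.94506599e-04, -5.43503129e+01, -3.61801064e+01, -3.10258213e-05,
        3.97700787e-03,  1.38984223e-05]), 'position': array([192.50691832, 514.96258795, 230.72352279]), 'orientation': array([-3.14046224e+00, -7.09843650e-05,  2.78381616e+00]), 'wrist_force': array([0.47123089, 0.47783468, 0.16081963]), 'torque': array([ 0.02540365,  0.04052532, -0.02110948]), 'gripper_force': 0.0, 'gripper_width': 1.00006789213797} 18.700000000000003
scene [1393.48775052  153.30027679  861.47209954] [[503.255491338346, 0.0, 277.1094993132092], [0.0, 503.255491338346, 211.73517279914952], [0.0, 0.0, 1.0]]
top [ 355.60573545  -40.10673056 1161.75971304] [[534.2379176974412, 0.0, 281.3241264076634], [0.0, 534.2379176974412, 211.5658269756145], [0.0, 0.0, 1.0]]
```

View pics/scene0.png

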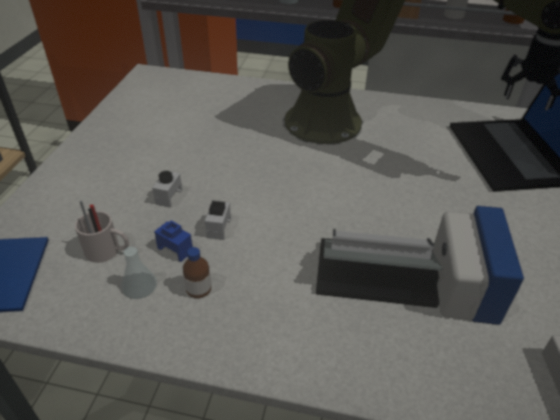

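View pics/top0.png

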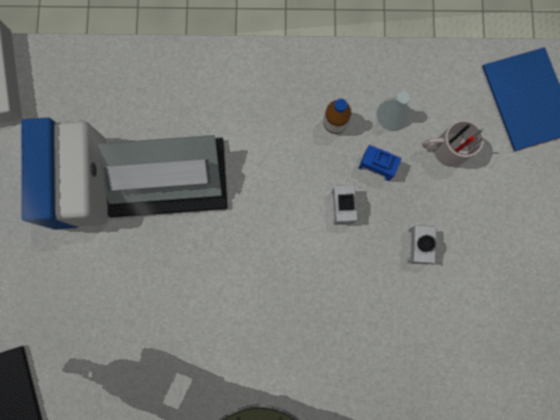

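Candidates in the top view: square-turret silver block at (345,204), round-collar block at (424,244), which is the tube holder, and a blue look-alike at (380,162). I choose (345,204). The rail runs from (110,178) to (207,172) in the top view. The housing is at its left (+y) end.

```bash
python3 - <<'E'
from h import *
T=np.load('top0.npz'); S=np.load('scene0.npz')
a=cv2.resize(T['f'][170:270,310:450],None,fx=4,fy=4,interpolation=cv2.INTER_CUBIC)
b=cv2.resize(T['f'][120:220,90:230],None,fx=4,fy=4,interpolation=cv2.INTER_CUBIC)
c=cv2.resize(S['f'][190:310,140:240],None,fx=2.2,fy=2.2); 
im=np.vstack([np.hstack([a[:300],]),b[:300]])[:,:,::-1]
cv2.imwrite('pics/crop1.png',im)
cv2.imwrite('pics/crop2.png',np.hstack([cv2.resize(S['f'][170:270,140:240],(400,400)),cv2.resize(S['f'][210:310,310:410],(400,400))])[:,:,::-1])
np.set_printoptions(precision=1,suppress=True)
w=T['w']
# holder block
m=np.zeros(w.shape[:2],bool); m[180:230,325:365]=1
p=w[m]; 
for lo,hi in [(10,50),(52,64),(70,82)]:
    q=p[(p[:,2]>lo)&(p[:,2]<hi)]
    if len(q)>5: print(lo,len(q),q.mean(0),cv2.minAreaRect(q[:,:2].astype(np.float32)))
m=np.zeros(w.shape[:2],bool); m[225:270,405:445]=1
q=w[m]; q=q[(q[:,2]>52)]; print('tube',q.mean(0))
# rail col profile
for c in (125,158,195):
    print(c); print(w[128:218:3,c])
E
```

```text
10 95 [ 527.9 -165.2   32.9] ((535.5367431640625, -158.84405517578125), (84.98555755615234, 36.65055465698242), 33.27678298950195)
52 563 [ 544.7 -173.7   58.2] ((546.4825439453125, -174.780517578125), (76.52870178222656, 44.67503356933594), 3.8246097564697266)
70 139 [ 545.9 -174.7   75. ] ((546.4628295898438, -174.7705078125), (32.24516677856445, 32.47297668457031), 4.256837844848633)
tube [ 461.4 -337.1   61.4]
125
[[720.9 313.3   0.8]
 [714.1 313.1   0.2]
 [706.9 312.5   1. ]
 [700.2 312.4   0.1]
 [693.1 311.8   0.6]
 [655.6 278.9 108. ]
 [651.7 281.2  99.3]
 [646.4 282.   95.6]
 [640.9 282.7  92.2]
 [635.2 283.   89.9]
 [629.6 283.5  87. ]
 [623.7 283.8  84.9]
 [618.5 284.9  80.1]
 [604.9 275.3 110.9]
 [599.6 276.1 107.1]
 [593.9 276.5 104.7]
 [587.8 276.2 104.4]
 [583.  277.8  97.8]
 [578.2 279.6  90.7]
 [572.1 279.5  90. ]
 [566.4 279.9  87.5]
 [567.5 291.1  48.6]
 [561.1 290.9  48.2]
 [555.6 292.   43. ]
 [549.2 291.9  42.5]
 [546.3 297.8  21.1]
 [539.9 297.7  20.1]
 [533.5 297.8  18.8]
 [527.1 297.7  17.9]
 [520.4 297.   18.9]]
158
[[724.  240.8  -6.3]
 [715.5 239.3  -1.5]
 
[... 522 characters left out ...]
]
 [534.4 226.4  18.6]
 [527.4 225.4  21.6]
 [524.  230.1   0.1]]
195
[[724.2 156.6  -3.9]
 [716.  155.7  -0. ]
 [708.2 155.    2.6]
 [671.3 137.9 103.1]
 [665.4 137.9 101.7]
 [660.7 138.6  95.9]
 [654.9 138.7  93.8]
 [649.5 139.1  90.3]
 [643.9 139.4  87.3]
 [638.9 140.   82.3]
 [632.  139.5  84. ]
 [619.5 135.2 108.6]
 [613.8 135.3 106.4]
 [607.  134.7 108.5]
 [602.4 135.6 101.9]
 [596.6 135.7  99.7]
 [591.  136.   97. ]
 [585.2 136.1  94.9]
 [580.  136.7  90.1]
 [576.4 138.6  77. ]
 [575.4 142.8  49.9]
 [569.6 143.1  46.7]
 [564.2 143.9  40.7]
 [561.2 146.8  21.2]
 [554.8 146.8  20.1]
 [548.2 146.6  20.1]
 [541.9 146.6  18.6]
 [534.9 145.9  21.1]
 [531.8 149.4  -1.8]
 [524.8 148.8   0.5]]
```

View pics/crop1.png

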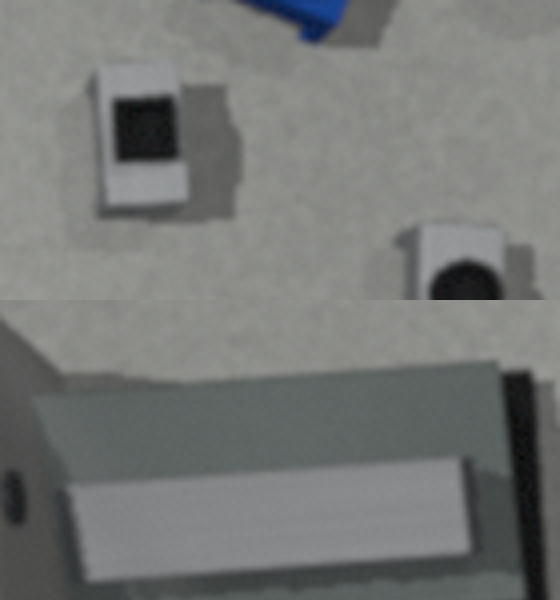

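View pics/crop2.png

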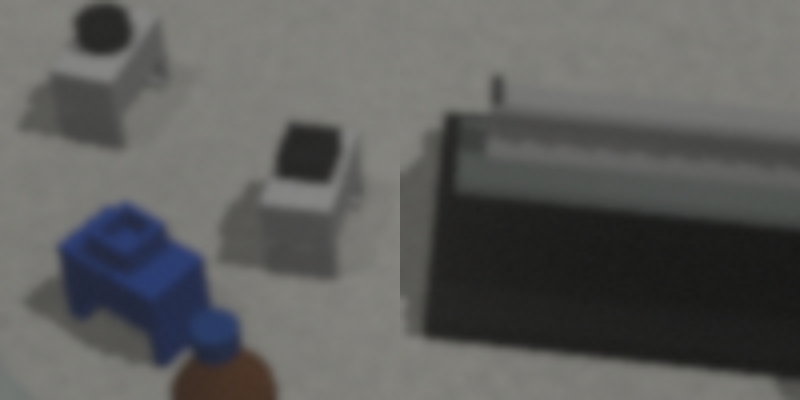

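```bash
python3 - <<'E'
from h import *
from scipy.optimize import least_squares
np.set_printoptions(precision=2,suppress=True)
P=[]
for n,(r0,r1,c0,c1) in {'top':(150,200,100,215),'scene':(225,285,325,440)}.items():
    w=np.load(f'{n}0.npz')['w']; t=np.load(f'{n}0.npz')
    tab=w[(np.abs(w[...,2])<15)&(np.abs(w[...,0]-500)<150)&(np.abs(w[...,1])<100)]; print(n,'table z',np.median(tab[:,2]))
    p=w[r0:r1,c0:c1].reshape(-1,3); p=p[np.isfinite(p[:,0])]; 
    c=np.array([595,205,100.]);yaw=-0.07
    for k in range(6):
        R=cv2.Rodrigues(np.array([0,0,yaw]))[0]@cv2.Rodrigues(np.array([0,-np.pi/6,0]))[0]
        l=(p-c)@R; g=l[(np.abs(l[:,2])<(12 if k<2 else 6))&(np.abs(l[:,0])<35)&(np.abs(l[:,1])<120)]
        # plane
        c=c+R[:,2]*np.median(g[:,2]); l=(p-c)@R
        g=l[(np.abs(l[:,2])<(12 if k<2 else 6))&(np.abs(l[:,0])<40)&(np.abs(l[:,1])<120)]
        rc=cv2.minAreaRect(g[:,:2].astype(np.float32))
        ang=rc[2]; ang=ang-90 if ang>45 else ang
        c=c+R[:,:2]@np.array(rc[0]); yaw+=np.radians(ang)*0.8
    A=np.c_[g[:,:2],np.ones(len(g))]; print(n,c,yaw,rc,len(g),'plane tilt',np.linalg.lstsq(A,g[:,2],rcond=None)[0])
# corners from top picture on plane, solve x,y,yaw and dims fixed 50x210 & z=100
d=cam('top');K=np.array(d['K']);
uv=np.array([[107,166],[206.2,159.5],[207.5,183],[111.2,190]],float)
loc=np.array([[25,105,0],[25,-105,0],[-25,-105,0],[-25,105,0.]])
def f(q):
    R=cv2.Rodrigues(np.array([0,0,q[2]]))[0]@cv2.Rodrigues(np.array([0,-np.pi/6,0]))[0]
    X=loc@R.T+[q[0],q[1],q[3]]
    return (cv2.projectPoints(X,d['rvec'],d['tvec'],K,None)[0][:,0]-uv).ravel()
s=least_squares(f,[595,205,-.07,100]); print(s.x,s.fun)
s=least_squares(lambda q:f([*q,100]),[595,205,-.07]); print(s.x,s.fun)
E
```

```text
top table z -0.23495651758865044
top [591.09 211.88  98.81] 0.0838119754908136 ((-3.814697265625e-06, -0.00019073486328125), (55.67249298095703, 211.00328063964844), 0.00974543858319521) 2580 plane tilt [ 0.01  0.   -0.01]
scene table z 2.0696786687658246
scene [593.46 212.03 102.38] 0.09347735655561341 ((0.0, 0.0016632080078125), (55.87360382080078, 210.36923217773438), 0.022052230313420296) 806 plane tilt [-0.05 -0.   -0.04]
[605.09 224.28   0.08  42.04] [-0.12  0.79 -0.46  0.65  0.8  -0.53 -0.21 -0.94]
[592.24 210.58   0.08] [-2.91  0.23  2.2  -0.08  3.51 -0.04 -2.77 -0.29]
```

The crop confirms the silver block with the square turret. It sits at about (546.5,-174.8) with yaw 0.067. The rail origin is at about (593.3,211.5,100) with yaw about 0.085. I'll grip toward the foot, at holder x = -16, so that pressing there snaps the foot in.

```bash
cat >> h.py <<'E'
from scipy.spatial.transform import Rotation as Ro
np.set_printoptions(precision=4,suppress=True)
RAIL=np.array([593.3,211.5,100.]); RYAW=0.085
RR=(Ro.from_euler('z',RYAW)*Ro.from_euler('y',-np.pi/6))
FLIP=Ro.from_matrix(np.diag([-1,1,-1.]))   # tool axes in holder frame
G=np.array([-16.,0,28])                    # TCP in holder frame
def go(p,R,fr=(1,)):
    "rows (x y z ax ay az) to world TCP p,R at path fractions, from measured pose"
    s=status.read_state(); R0=Ro.from_euler('xyz',s['orientation'])
    d=R0.inv().apply(np.array(p)-s['position'])/500; a=(R0.inv()*R).as_rotvec()/1.5
    print('at',s['position'],s['orientation'],'F',s['wrist_force'],'w',s['gripper_width'],'t',s['clock'])
    for f in fr: print('row',f,d*f,a*f)
def hold(p,R): return p+R.apply(G), R*FLIP   # holder origin+rot -> TCP
def onrail(th,gx,gz,y=-15):
    "holder pose: tilt th deg (foot up), inner corner (30,24) at rail (25+gx, gz)"
    R=RR*Ro.from_euler('y',np.radians(th))
    c=RAIL+RR.apply([25+gx,y,gz]); return hold(c-R.apply([30,0,24.]),R)
E
python3 - <<'E'
from h import *
R=Ro.from_euler('z',.067)
p,Q=hold(np.array([546.5,-174.8,0]),R); print(p)
go(p+[0,0,130],Q,(.5,1))
print(onrail(22,3,20), onrail(22,3,20)[1].as_euler('xyz'))
E
```

```text
[ 530.5359 -175.8712   28.    ]
at [192.547  515.0024 230.8556] [-3.1407 -0.0001  2.7838] F [ 0.5564  0.941  -0.1997] w 0.9992042577787505 t 0.15
row 0.5 [-0.5585 -0.5287  0.0733] [-0.0003 -0.0001 -0.1416]
row 1 [-1.1171 -1.0574  0.1466] [-0.0006 -0.0002 -0.2832]
(array([562.8282, 193.8493, 128.8796]), Rotation.from_matrix(array([[-0.9867, -0.0849,  0.1387],
                            [-0.0841,  0.9964,  0.0118],
                            [-0.1392,  0.    , -0.9903]]))) [-3.1416  0.1396 -3.0566]
```

>>> apply_moves(steps=[{"x":-0.56,"y":-0.53,"z":0.07,"az":-0.14,"gripper":-1},{"x":-0.56,"y":-0.53,"z":0.07,"az":-0.14,"gripper":-1},{"x":-0.56,"y":-0.53,"z":0.07,"az":-0.14,"gripper":-1},{"x":-0.56,"y":-0.53,"z":0.07,"az":-0.14,"gripper":-1},{"x":-0.56,"y":-0.53,"z":0.07,"az":-0.14,"gripper":-1},{"x":-0.56,"y":-0.53,"z":0.07,"az":-0.14,"gripper":-1},{"x":-0.56,"y":-0.53,"z":0.07,"az":-0.14,"gripper":-1},{"x":-0.56,"y":-0.53,"z":0.07,"az":-0.14,"gripper":-1}])

```text
schema error: expected keys ax, ay, az, x, y, z, gripper
```

```bash
python3 - <<'E'
from h import *
p,Q=hold(np.array([546.5,-174.8,0]),Ro.from_euler('z',.067)); go(p+[0,0,130],Q)
E
```

```text
at [192.547  515.0024 230.8556] [-3.1407 -0.0001  2.7838] F [ 0.5564  0.941  -0.1997] w 0.9992042577787505 t 0.15
row 1 [-1.1171 -1.0574  0.1466] [-0.0006 -0.0002 -0.2832]
```

>>> apply_moves(steps=[{"x":-0.56,"y":-0.53,"z":0.07,"ax":0,"ay":0,"az":-0.14,"gripper":-1},{"x":-0.56,"y":-0.53,"z":0.07,"ax":0,"ay":0,"az":-0.14,"gripper":-1},{"x":-0.56,"y":-0.53,"z":0.07,"ax":0,"ay":0,"az":-0.14,"gripper":-1},{"x":-0.56,"y":-0.53,"z":0.07,"ax":0,"ay":0,"az":-0.14,"gripper":-1},{"x":-0.56,"y":-0.53,"z":0.07,"ax":0,"ay":0,"az":-0.14,"gripper":-1},{"x":-0.56,"y":-0.53,"z":0.07,"ax":0,"ay":0,"az":-0.14,"gripper":-1},{"x":-0.56,"y":-0.53,"z":0.07,"ax":0,"ay":0,"az":-0.14,"gripper":-1},{"x":-0.56,"y":-0.53,"z":0.07,"ax":0,"ay":0,"az":-0.14,"gripper":-1}])

```text
clock: 1.15
position: [362.2, 168.7, 196.2]
orientation: [3.142, -0.0, 2.992]
wrist_force: [-0.5, 0.6, -0.4]
gripper_width: 0.997
gripper_force: 0.0
```

```bash
python3 - <<'E'
from h import *
p,Q=hold(np.array([546.5,-174.8,0]),Ro.from_euler('z',.067)); go(p+[0,0,130],Q)
E
```

```text
at [362.1724 168.7158 196.2348] [ 3.1415 -0.0002  2.9921] F [-0.5202  0.5677 -0.3534] w 0.9970541064765504 t 1.15
row 1 [-0.4356 -0.6314  0.0763] [ 0.     -0.0002 -0.1443]
```

>>> apply_moves(steps=[{"x":-0.436,"y":-0.631,"z":0.076,"ax":0,"ay":0,"az":-0.144,"gripper":-1},{"x":-0.436,"y":-0.631,"z":0.076,"ax":0,"ay":0,"az":-0.144,"gripper":-1},{"x":-0.436,"y":-0.631,"z":0.076,"ax":0,"ay":0,"az":-0.144,"gripper":-1},{"x":-0.436,"y":-0.631,"z":0.076,"ax":0,"ay":0,"az":-0.144,"gripper":-1},{"x":-0.436,"y":-0.631,"z":0.076,"ax":0,"ay":0,"az":-0.144,"gripper":-1},{"x":-0.436,"y":-0.631,"z":0.076,"ax":0,"ay":0,"az":-0.144,"gripper":-1},{"x":-0.436,"y":-0.631,"z":0.076,"ax":0,"ay":0,"az":-0.144,"gripper":-1},{"x":-0.436,"y":-0.631,"z":0.076,"ax":0,"ay":0,"az":-0.144,"gripper":-1}])

```text
clock: 2.15
position: [532.0, -174.5, 157.5]
orientation: [3.141, -0.001, -3.073]
wrist_force: [-0.2, -0.1, -0.2]
gripper_width: 1.002
gripper_force: 0.0
```

```bash
python3 - <<'E'
from h import *
p,Q=hold(np.array([546.5,-174.8,0]),Ro.from_euler('z',.067)); go(p,Q,(.5,1))
E
```

```text
at [ 531.9652 -174.4839  157.5164] [ 3.141  -0.0009 -3.0731] F [-0.1891 -0.1303 -0.1628] w 1.0022893189063498 t 2.15
row 0.5 [ 0.0014 -0.0014  0.1295] [ 0.0002 -0.0003  0.0005]
row 1 [ 0.0028 -0.0027  0.259 ] [ 0.0004 -0.0006  0.001 ]
```

>>> apply_moves(steps=[{"x":0.002,"y":-0.002,"z":0.08,"ax":0,"ay":0,"az":0,"gripper":-1},{"x":0.002,"y":-0.002,"z":0.16,"ax":0,"ay":0,"az":0,"gripper":-1},{"x":0.002,"y":-0.002,"z":0.22,"ax":0,"ay":0,"az":0,"gripper":-1},{"x":0.002,"y":-0.002,"z":0.259,"ax":0,"ay":0,"az":0,"gripper":-1},{"x":0.002,"y":-0.002,"z":0.259,"ax":0,"ay":0,"az":0,"gripper":-1},{"x":0.002,"y":-0.002,"z":0.259,"ax":0,"ay":0,"az":0,"gripper":1},{"x":0.002,"y":-0.002,"z":0.259,"ax":0,"ay":0,"az":0,"gripper":1},{"x":0.002,"y":-0.002,"z":0.259,"ax":0,"ay":0,"az":0,"gripper":1}])

```text
clock: 3.15
position: [530.9, -176.3, 30.0]
orientation: [-3.141, 0.002, -3.073]
wrist_force: [-2.6, 3.0, 8.1]
gripper_width: 0.504
gripper_force: 61.8
```

>>> apply_moves(steps=[{"x":0,"y":0,"z":0,"ax":0,"ay":0,"az":0,"gripper":1},{"x":0,"y":0,"z":0,"ax":0,"ay":0,"az":0,"gripper":1},{"x":0,"y":0,"z":0,"ax":0,"ay":0,"az":0,"gripper":1},{"x":0,"y":0,"z":-0.04,"ax":0,"ay":0,"az":0,"gripper":1},{"x":0,"y":0,"z":-0.1,"ax":0,"ay":0,"az":0,"gripper":1},{"x":0,"y":0,"z":-0.2,"ax":0,"ay":0,"az":0,"gripper":1},{"x":0,"y":0,"z":-0.3,"ax":0,"ay":0,"az":0,"gripper":1},{"x":0,"y":0,"z":-0.36,"ax":0,"ay":0,"az":0,"gripper":1}])

```text
clock: 4.15
position: [530.5, -176.4, 211.8]
orientation: [-3.14, 0.003, -3.074]
wrist_force: [-0.8, 0.3, -1.1]
gripper_width: 0.508
gripper_force: 61.3
```

```bash
python3 - <<'E'
from h import *
p,Q=onrail(22,5,50); print(p); go(p,Q,(1,))
d=cam('top'); w=cloud(d); s=status.read_state(); tp=s['position']; print(s['gripper_force'])
cv2.imwrite('pics/held.png',cv2.resize(d['frame'][150:270,290:430],None,fx=4,fy=4)[:,:,::-1])
E
```

```text
[549.6081 192.7229 155.8604]
at [ 530.5346 -176.438   211.7652] [-3.1403  0.0027 -3.0736] F [-0.76    0.3457 -1.1465] w 0.5078808245848146 t 4.15
row 1 [-0.0879  0.7342  0.1111] [-0.0017 -0.0913 -0.0112]
61.38440251350403
```

>>> apply_moves(steps=[{"x":-0.01,"y":0.09,"z":0.0,"ax":0,"ay":-0.01,"az":0,"gripper":1},{"x":-0.02,"y":0.19,"z":0.0,"ax":0,"ay":-0.02,"az":0,"gripper":1},{"x":-0.03,"y":0.3,"z":0.0,"ax":0,"ay":-0.03,"az":0,"gripper":1},{"x":-0.05,"y":0.41,"z":0.0,"ax":0,"ay":-0.05,"az":-0.01,"gripper":1},{"x":-0.06,"y":0.52,"z":0.01,"ax":0,"ay":-0.06,"az":-0.01,"gripper":1},{"x":-0.08,"y":0.62,"z":0.02,"ax":0,"ay":-0.08,"az":-0.011,"gripper":1},{"x":-0.088,"y":0.7,"z":0.04,"ax":0,"ay":-0.091,"az":-0.011,"gripper":1},{"x":-0.088,"y":0.734,"z":0.05,"ax":-0.002,"ay":-0.091,"az":-0.011,"gripper":1}])

```text
clock: 5.2
position: [548.4, 194.5, 182.8]
orientation: [3.14, 0.135, -3.055]
wrist_force: [0.6, -0.7, -1.7]
gripper_width: 0.502
gripper_force: 61.6
```

```bash
sed -i 's/^G=.*/G=np.array([-15.7,0,29.5])/' h.py; python3 - <<'E'
from h import *
p,Q=onrail(22,5,40); go(p,Q,(1,))
d=cam('top'); w=cloud(d); s=status.read_state(); tp=s['position']
e=cam('scene')
def proj(P,d): return cv2.projectPoints(np.array(P,float).reshape(-1,3),d['rvec'],d['tvec'],np.array(d['K']),None)[0][:,0]
# predicted holder corners in scene
R=Ro.from_euler('xyz',s['orientation'])*FLIP.inv(); o=tp-R.apply(G)
loc=np.array([[x,y,z] for x in(38,) for y in(-22,22) for z in (0,58)]+[[-38,-22,58],[30,-22,0],[30,-22,24]])
u=proj(o+R.apply(loc),e); print(u)
edge=RAIL+RR.apply([[25,-105,0],[25,105,0],[-25,-105,0]]); ue=proj(edge,e); print(ue)
c=u.mean(0).astype(int); im=e['frame'].copy(); 
x0,y0=c[0]-60,c[1]-50; f=6
im=cv2.resize(im[y0:y0+95,x0:x0+125],None,fx=f,fy=f,interpolation=cv2.INTER_CUBIC)
for q in list(u)+list(ue): cv2.circle(im,tuple(int(t) for t in (q-[x0-.5,y0-.5])*f),3,(255,0,0),1)
cv2.imwrite('pics/hov.png',im[:,:,::-1])
E
```

```text
at [548.4119 194.549  182.7531] [ 3.1398  0.1352 -3.0551] F [ 0.5828 -0.7418 -1.652 ] w 0.5023183100708105 t 5.2
row 1 [-0.003  -0.004   0.0691] [ 0.0014 -0.0029  0.001 ]
[[369.0897 219.4389]
 [372.7815 195.6381]
 [390.7173 221.4695]
 [395.1285 197.6361]
 [371.8504 176.7152]
 [369.0127 217.2523]
 [370.5013 207.6205]]
[[332.5351 236.1471]
 [433.5647 246.2987]
 [332.6382 230.6016]]
```

View pics/hov.png

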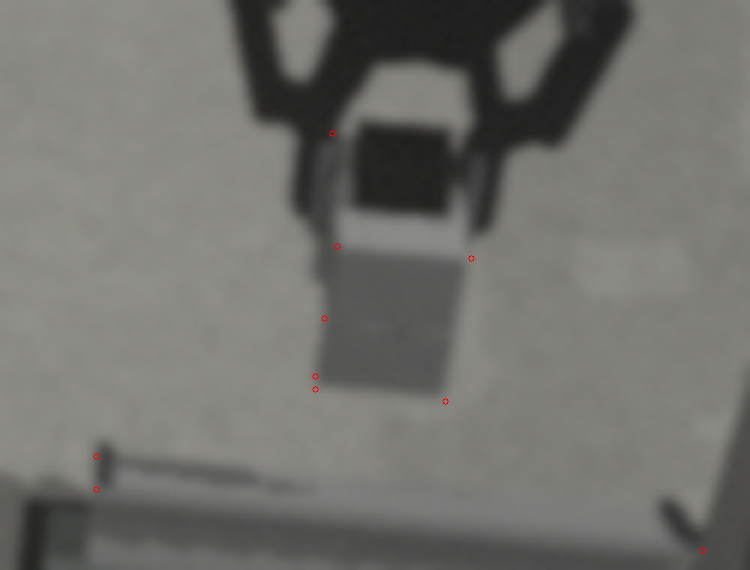

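The held block matches its predicted outline: drawn corners at (337,246) and (471,258) against the picture's, within about 1 px. The rail edge also matches its marks at (97,489). I'll go to hover beyond the upper edge, then descend along the lip.

```bash
python3 - <<'E'
from h import *
p,Q=onrail(22,6+.404*34,34); go(p,Q,(.5,1,))
p,Q=onrail(22,6,2); go(p,Q,(1,))
E
```

```text
at [548.5887 193.6429 182.9012] [ 3.1399  0.1348 -3.0554] F [ 0.5206 -0.291  -1.8245] w 0.5046971995630316 t 5.3
row 0.5 [-0.0173 -0.0011  0.0346] [ 0.0006 -0.0016  0.0004]
row 1 [-0.0346 -0.0022  0.0693] [ 0.0013 -0.0032  0.0008]
at [548.5887 193.6429 182.9012] [ 3.1399  0.1348 -3.0554] F [ 0.5206 -0.291  -1.8245] w 0.5046971995630316 t 5.3
row 1 [-0.0334 -0.0023  0.1389] [ 0.0013 -0.0032  0.0008]
```

>>> apply_moves(steps=[{"x":-0.017,"y":-0.002,"z":0.03,"ax":0.001,"ay":-0.003,"az":0,"gripper":1},{"x":-0.034,"y":-0.002,"z":0.06,"ax":0.001,"ay":-0.003,"az":0.001,"gripper":1},{"x":-0.034,"y":-0.002,"z":0.08,"ax":0.001,"ay":-0.003,"az":0.001,"gripper":1},{"x":-0.034,"y":-0.002,"z":0.095,"ax":0.001,"ay":-0.003,"az":0.001,"gripper":1},{"x":-0.034,"y":-0.002,"z":0.11,"ax":0.001,"ay":-0.003,"az":0.001,"gripper":1},{"x":-0.034,"y":-0.002,"z":0.122,"ax":0.001,"ay":-0.003,"az":0.001,"gripper":1},{"x":-0.034,"y":-0.002,"z":0.132,"ax":0.001,"ay":-0.003,"az":0.001,"gripper":1},{"x":-0.034,"y":-0.002,"z":0.132,"ax":0.001,"ay":-0.003,"az":0.001,"gripper":1}])

```text
clock: 6.3
position: [574.9, 194.1, 120.4]
orientation: [3.141, 0.141, -3.058]
wrist_force: [-0.4, 1.0, -2.0]
gripper_width: 0.506
gripper_force: 61.6
```

```bash
cat >> h.py <<'E'
def where():
    s=status.read_state(); R=Ro.from_euler('xyz',s['orientation'])*FLIP.inv(); o=s['position']-R.apply(G)
    f=lambda q: RR.inv().apply(o+R.apply(q)-RAIL)
    print('lip',f([30,0,0]),'corner',f([30,0,24]),'foot',f([-30,0,0]),'tilt',np.degrees((RR.inv()*R).as_rotvec()),'Frail',RR.inv().apply(s['wrist_force']),'Trail',RR.inv().apply(s['torque']))
E
python3 - <<'E'
from h import *
where(); p,Q=onrail(22,6,0); go(p,Q); p,Q=onrail(22,1,0); go(p,Q)
E
```

```text
lip [ 24.3962 -15.8416 -16.8527] corner [ 33.3661 -15.8477   5.4081] foot [-31.2555 -15.7313   5.5722] tilt [-0.0059 21.947  -0.1068] Frail [-1.2457  0.998  -1.5837] Trail [ 0.0154  0.1715 -0.001 ]
at [574.8821 194.1085 120.4103] [ 3.1411  0.1406 -3.0584] F [-0.3707  0.9701 -1.9944] w 0.5059142642204655 t 6.3
row 1 [0.0003 0.0015 0.0117] [ 0.0002  0.0006 -0.0012]
at [574.8821 194.1085 120.4103] [ 3.1411  0.1406 -3.0584] F [-0.3707  0.9701 -1.9944] w 0.5059142642204655 t 6.3
row 1 [0.0096 0.0015 0.0155] [ 0.0002  0.0006 -0.0012]
```

>>> apply_moves(steps=[{"x":0,"y":0.001,"z":0.003,"ax":0,"ay":0,"az":-0.001,"gripper":1},{"x":0,"y":0.001,"z":0.006,"ax":0,"ay":0,"az":-0.001,"gripper":1},{"x":0,"y":0.001,"z":0.009,"ax":0,"ay":0,"az":-0.001,"gripper":1},{"x":0,"y":0.001,"z":0.011,"ax":0,"ay":0,"az":-0.001,"gripper":1},{"x":0,"y":0.001,"z":0.012,"ax":0,"ay":0,"az":-0.001,"gripper":1},{"x":0,"y":0.001,"z":0.012,"ax":0,"ay":0,"az":-0.001,"gripper":1},{"x":0,"y":0.001,"z":0.012,"ax":0,"ay":0,"az":-0.001,"gripper":1},{"x":0,"y":0.001,"z":0.012,"ax":0,"ay":0,"az":-0.001,"gripper":1}])

```text
clock: 7.3
position: [575.8, 194.7, 114.8]
orientation: [3.141, 0.141, -3.057]
wrist_force: [0.5, 0.4, -1.8]
gripper_width: 0.503
gripper_force: 61.6
```

```bash
python3 - <<'E'
from h import *
where(); p,Q=onrail(22,1,0); go(p,Q)
E
```

```text
lip [ 22.4744 -15.2792 -22.1761] corner [ 31.432  -15.2868   0.0896] foot [-33.1898 -15.2564   0.2181] tilt [ 0.0139 21.9153 -0.025 ] Frail [-0.46    0.3564 -1.7737] Trail [-0.0145  0.1129 -0.0544]
at [575.8213 194.6841 114.8119] [ 3.1412  0.1411 -3.057 ] F [ 0.4564  0.3966 -1.7661] w 0.5030757498395244 t 7.3
row 1 [0.01   0.0005 0.0041] [ 0.0002  0.001  -0.0003]
```

>>> apply_moves(steps=[{"x":0.002,"y":0,"z":0.001,"ax":0,"ay":0.001,"az":0,"gripper":1},{"x":0.004,"y":0,"z":0.0015,"ax":0,"ay":0.001,"az":0,"gripper":1},{"x":0.006,"y":0,"z":0.002,"ax":0,"ay":0.001,"az":0,"gripper":1},{"x":0.007,"y":0,"z":0.0025,"ax":0,"ay":0.001,"az":0,"gripper":1},{"x":0.008,"y":0,"z":0.003,"ax":0,"ay":0.001,"az":0,"gripper":1},{"x":0.009,"y":0,"z":0.0035,"ax":0,"ay":0.001,"az":0,"gripper":1},{"x":0.01,"y":0,"z":0.004,"ax":0,"ay":0.001,"az":0,"gripper":1},{"x":0.01,"y":0,"z":0.004,"ax":0,"ay":0.001,"az":0,"gripper":1}])

```text
clock: 8.3
position: [571.5, 194.3, 112.3]
orientation: [3.141, 0.14, -3.057]
wrist_force: [2.8, 0.9, -1.7]
gripper_width: 0.506
gripper_force: 61.5
```

```bash
python3 - <<'E'
from h import *
where(); p,Q=onrail(12,0,0); go(p,Q)
E
```

```text
lip [ 17.4136 -15.2635 -22.1565] corner [ 26.3851 -15.2741   0.1036] foot [-38.2367 -15.2382   0.2723] tilt [ 0.0204 21.9509 -0.0288] Frail [ 1.66    0.6156 -2.8945] Trail [ 0.0233 -0.4221  0.0106]
at [571.4576 194.3264 112.3291] [ 3.1411  0.1405 -3.057 ] F [ 2.8222  0.8583 -1.6767] w 0.5055738140754743 t 8.3
row 1 [0.003  0.0005 0.0172] [ 0.0003 -0.1158 -0.0003]
```

Light contact matches the model (edge within about 1 mm). The lip is hooked at a 22° tilt, so I'll tilt down next.

```bash
python3 - <<'E'
from h import *
import sys
for th in (20,18,16,14,12,10,9): p,Q=onrail(th,5*np.tan(np.radians(th))-.3,0,-15.2); print(th); go(p,Q)
E
```

```text
20
at [571.4576 194.3264 112.3291] [ 3.1411  0.1405 -3.057 ] F [ 2.8222  0.8583 -1.6767] w 0.5055738140754743 t 8.3
row 1 [-0.      0.0001  0.0032] [ 0.0003 -0.0227 -0.0003]
18
at [571.4576 194.3264 112.3291] [ 3.1411  0.1405 -3.057 ] F [ 2.8222  0.8583 -1.6767] w 0.5055738140754743 t 8.3
row 1 [0.0006 0.0001 0.0066] [ 0.0003 -0.046  -0.0003]
16
at [571.4576 194.3264 112.3291] [ 3.1411  0.1405 -3.057 ] F [ 2.8222  0.8583 -1.6767] w 0.5055738140754743 t 8.3
row 1 [0.001  0.0001 0.0099] [ 0.0003 -0.0692 -0.0003]
14
at [571.4576 194.3264 112.3291] [ 3.1411  0.1405 -3.057 ] F [ 2.8222  0.8583 -1.6767] w 0.5055738140754743 t 8.3
row 1 [0.0014 0.0001 0.0133] [ 0.0003 -0.0925 -0.0003]
12
at [571.4576 194.3264 112.3291] [ 3.1411  0.1405 -3.057 ] F [ 2.8222  0.8583 -1.6767] w 0.5055738140754743 t 8.3
row 1 [0.0016 0.0001 0.0166] [ 0.0003 -0.1158 -0.0003]
10
at [571.4576 194.3264 112.3291] [ 3.1411  0.1405 -3.057 ] F [ 2.8222  0.8583 -1.6767] w 0.5055738140754743 t 8.3
row 1 [0.0017 0.0001 0.02  ] [ 0.0003 -0.1391 -0.0003]
9
at [571.4576 194.3264 112.3291] [ 3.1411  0.1405 -3.057 ] F [ 2.8222  0.8583 -1.6767] w 0.5055738140754743 t 8.3
row 1 [0.0017 0.0001 0.0216] [ 0.0003 -0.1507 -0.0003]
```

>>> apply_moves(steps=[{"x":0,"y":0,"z":0.003,"ax":0,"ay":-0.023,"az":0,"gripper":1},{"x":0.0006,"y":0,"z":0.0066,"ax":0,"ay":-0.046,"az":0,"gripper":1},{"x":0.001,"y":0,"z":0.01,"ax":0,"ay":-0.069,"az":0,"gripper":1},{"x":0.0014,"y":0,"z":0.0133,"ax":0,"ay":-0.0925,"az":0,"gripper":1},{"x":0.0016,"y":0,"z":0.0166,"ax":0,"ay":-0.116,"az":0,"gripper":1},{"x":0.0017,"y":0,"z":0.02,"ax":0,"ay":-0.139,"az":0,"gripper":1},{"x":0.0017,"y":0,"z":0.0216,"ax":0,"ay":-0.151,"az":0,"gripper":1},{"x":0.0017,"y":0,"z":0.0216,"ax":0,"ay":-0.151,"az":0,"gripper":1}])

```text
clock: 9.3
position: [571.8, 194.4, 101.7]
orientation: [3.141, 0.367, -3.057]
wrist_force: [-3.1, -0.6, 5.1]
gripper_width: 0.503
gripper_force: 62.4
```

```bash
python3 - <<'E'
from h import *
where()
for th in (6,3,0,-2): p,Q=onrail(th,-.5,-.5,-15.2); print(th); go(p,Q)
E
```

```text
lip [ 21.5745 -15.1723 -23.3315] corner [ 25.3263 -15.1807   0.3735] foot [-37.6879 -15.1535 -13.952 ] tilt [ 0.0186  8.9936 -0.0195] Frail [-0.2094 -0.2845  5.9716] Trail [-0.0156  0.2951  0.0181]
6
at [571.7824 194.4433 101.7389] [ 3.1411  0.3666 -3.0569] F [-3.1316 -0.5524  5.0668] w 0.5031896170531226 t 9.3
row 1 [ 0.0018 -0.0001  0.0068] [ 0.0002 -0.0348 -0.0002]
3
at [571.7824 194.4433 101.7389] [ 3.1411  0.3666 -3.0569] F [-3.1316 -0.5524  5.0668] w 0.5031896170531226 t 9.3
row 1 [ 0.002  -0.0001  0.0116] [ 0.0002 -0.0697 -0.0002]
0
at [571.7824 194.4433 101.7389] [ 3.1411  0.3666 -3.0569] F [-3.1316 -0.5524  5.0668] w 0.5031896170531226 t 9.3
row 1 [ 0.002  -0.0001  0.0164] [ 0.0002 -0.1046 -0.0002]
-2
at [571.7824 194.4433 101.7389] [ 3.1411  0.3666 -3.0569] F [-3.1316 -0.5524  5.0668] w 0.5031896170531226 t 9.3
row 1 [ 0.0018 -0.0001  0.0196] [ 0.0002 -0.1279 -0.0002]
```

>>> apply_moves(steps=[{"x":0.001,"y":0,"z":0.0035,"ax":0,"ay":-0.018,"az":0,"gripper":1},{"x":0.0018,"y":0,"z":0.0068,"ax":0,"ay":-0.035,"az":0,"gripper":1},{"x":0.002,"y":0,"z":0.009,"ax":0,"ay":-0.052,"az":0,"gripper":1},{"x":0.002,"y":0,"z":0.0116,"ax":0,"ay":-0.07,"az":0,"gripper":1},{"x":0.002,"y":0,"z":0.014,"ax":0,"ay":-0.087,"az":0,"gripper":1},{"x":0.002,"y":0,"z":0.0164,"ax":0,"ay":-0.105,"az":0,"gripper":1},{"x":0.002,"y":0,"z":0.0164,"ax":0,"ay":-0.105,"az":0,"gripper":1},{"x":0.002,"y":0,"z":0.0164,"ax":0,"ay":-0.105,"az":0,"gripper":1}])

```text
clock: 10.3
position: [574.0, 194.6, 95.1]
orientation: [3.141, 0.525, -3.057]
wrist_force: [-19.4, -4.5, 22.6]
gripper_width: 0.502
gripper_force: 65.3
```

```bash
python3 - <<'E'
from h import *
where()
d=cam('top');w=cloud(d);l=RR.inv().apply((w-RAIL).reshape(-1,3))
m=(np.abs(l[:,1]+15)<14)&(np.abs(l[:,0]+5)<60)&(l[:,2]>20)&(l[:,2]<58); 
for th in (0,-2,-4): p,Q=onrail(th,-.5,-1,-15.2); print(th); go(p,Q)
d=cam('scene'); cv2.imwrite('pics/seat.png',cv2.resize(d['frame'][180:280,310:440],None,fx=6,fy=6,interpolation=2)[:,:,::-1])
E
```

```text
lip [ 25.3758 -15.1733 -23.3687] corner [ 25.3376 -15.1771   0.6313] foot [-34.6241 -15.1409 -23.4641] tilt [ 0.0092 -0.0911 -0.0308] Frail [-5.7744 -2.8798 29.4722] Trail [-0.5119  0.9188  0.0283]
0
at [573.9829 194.6644  95.0736] [ 3.1411  0.5252 -3.0573] F [-19.5683  -4.0915  23.2915] w 0.5062454164389362 t 10.35
row 1 [ 0.0017 -0.0001  0.0031] [ 0.0001  0.0011 -0.0004]
-2
at [573.9829 194.6644  95.0736] [ 3.1411  0.5252 -3.0573] F [-19.5683  -4.0915  23.2915] w 0.5062454164389362 t 10.35
row 1 [ 0.002  -0.0001  0.0063] [ 0.0001 -0.0222 -0.0004]
-4
at [573.9829 194.6644  95.0736] [ 3.1411  0.5252 -3.0573] F [-19.5683  -4.0915  23.2915] w 0.5062454164389362 t 10.35
row 1 [ 0.0022 -0.0001  0.0095] [ 0.0001 -0.0455 -0.0004]
```

View pics/seat.png

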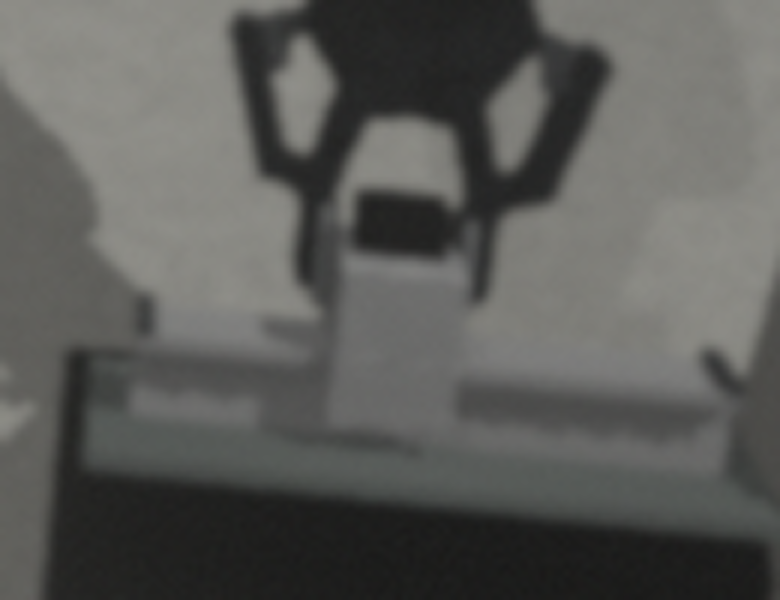

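The picture shows the lip hooked behind the upper edge at (395,420), and the block looks flat on the rail. The rail pushes back with 29 N. One slightly firmer tilt will make sure of the snap; then I'll relax and check.

>>> apply_moves(steps=[{"x":0,"y":0,"z":0.001,"ax":0,"ay":-0.008,"az":0,"gripper":1},{"x":0,"y":0,"z":0.002,"ax":0,"ay":-0.016,"az":0,"gripper":1},{"x":0,"y":0,"z":0.002,"ax":0,"ay":-0.024,"az":0,"gripper":1},{"x":0,"y":0,"z":0.002,"ax":0,"ay":-0.024,"az":0,"gripper":1},{"x":0,"y":0,"z":0.002,"ax":0,"ay":-0.024,"az":0,"gripper":1},{"x":0,"y":0,"z":0.002,"ax":0,"ay":-0.024,"az":0,"gripper":1},{"x":0,"y":0,"z":0.002,"ax":0,"ay":-0.024,"az":0,"gripper":1},{"x":0,"y":0,"z":0.002,"ax":0,"ay":-0.024,"az":0,"gripper":1}])

```text
clock: 11.4
position: [574.0, 194.7, 95.0]
orientation: [3.141, 0.561, -3.057]
wrist_force: [-37.5, -6.4, 41.9]
gripper_width: 0.502
gripper_force: 68.8
```

```bash
python3 - <<'E'
from h import *
where()
E
```

```text
lip [ 26.3737 -15.1872 -21.7983] corner [ 25.4751 -15.181    2.1849] foot [-33.5842 -15.1446 -24.0448] tilt [-0.0139 -2.1457 -0.0409] Frail [-11.8694  -3.1646  55.1908] Trail [-0.804   2.1975  0.0102]
```

>>> apply_moves(steps=[{"x":0,"y":0,"z":-0.002,"ax":0,"ay":0.012,"az":0,"gripper":1},{"x":0,"y":0,"z":-0.0035,"ax":0,"ay":0.024,"az":0,"gripper":1},{"x":0,"y":0,"z":-0.0035,"ax":0,"ay":0.024,"az":0,"gripper":1},{"x":0,"y":0,"z":-0.0035,"ax":0,"ay":0.024,"az":0,"gripper":-1},{"x":0,"y":0,"z":-0.0035,"ax":0,"ay":0.024,"az":0,"gripper":-1},{"x":0,"y":0,"z":-0.0035,"ax":0,"ay":0.024,"az":0,"gripper":-1},{"x":0,"y":0,"z":-0.0035,"ax":0,"ay":0.024,"az":0,"gripper":-1},{"x":0,"y":0,"z":-0.0035,"ax":0,"ay":0.024,"az":0,"gripper":-1}])

```text
clock: 12.4
position: [573.4, 194.5, 93.8]
orientation: [3.141, 0.523, -3.057]
wrist_force: [0.5, -0.4, -0.0]
gripper_width: 1.0
gripper_force: 0.0
```

>>> apply_moves(steps=[{"x":0,"y":0,"z":-0.01,"ax":0,"ay":0,"az":0,"gripper":-1},{"x":0,"y":0,"z":-0.04,"ax":0,"ay":0,"az":0,"gripper":-1},{"x":0,"y":0,"z":-0.1,"ax":0,"ay":0,"az":0,"gripper":-1},{"x":0,"y":0,"z":-0.18,"ax":0,"ay":0,"az":0,"gripper":-1},{"x":0.08,"y":0,"z":-0.25,"ax":0,"ay":0,"az":0,"gripper":-1},{"x":0.16,"y":0,"z":-0.3,"ax":0,"ay":0,"az":0,"gripper":-1},{"x":0.2,"y":0,"z":-0.3,"ax":0,"ay":0,"az":0,"gripper":-1},{"x":0.2,"y":0,"z":-0.3,"ax":0,"ay":0,"az":0,"gripper":-1}])

```text
clock: 13.4
position: [411.5, 180.8, 174.4]
orientation: [3.141, 0.524, -3.057]
wrist_force: [0.7, -0.2, 0.3]
gripper_width: 0.997
gripper_force: 0.0
```

```bash
python3 - <<'E'
from h import *
for n in ('top','scene'):
    d=cam(n);w=cloud(d);l=RR.inv().apply((w-RAIL).reshape(-1,3))
    m=(np.abs(l[:,1]+15)<20)&(l[:,0]>-41)&(l[:,0]<31)&(np.abs(l[:,2]-34)<10)&~((np.abs(l[:,0]+5)<19)&(np.abs(l[:,1]+15)<19))
    g=l[m]; c=np.linalg.lstsq(np.c_[g[:,:2],np.ones(len(g))],g[:,2],rcond=None)[0]
    print(n,len(g),'slopes deg',np.degrees(np.arctan(c[:2])),'mean z',g[:,2].mean(),'ext',g.min(0),g.max(0))
    f=d['frame']; 
    im=f[180:280,310:440] if n=='scene' else f[125:225,110:240]
    cv2.imwrite(f'pics/end_{n}.png',cv2.resize(im,None,fx=6,fy=6,interpolation=2)[:,:,::-1])
print(status.read_state()['wrist_force'],status.read_state()['clock'])
E
```

```text
top 314 slopes deg [ 0.0371 -0.6591] mean z 33.99402502473932 ext [-40.9419 -34.9703  28.328 ] [30.9589  4.9187 39.2433]
scene 65 slopes deg [-6.3963  6.3282] mean z 34.754482723107714 ext [-33.4618 -34.8196  24.736 ] [30.9229  4.5426 41.113 ]
[ 0.4166 -0.3757 -0.4334] 13.5
```

View pics/end_scene.png

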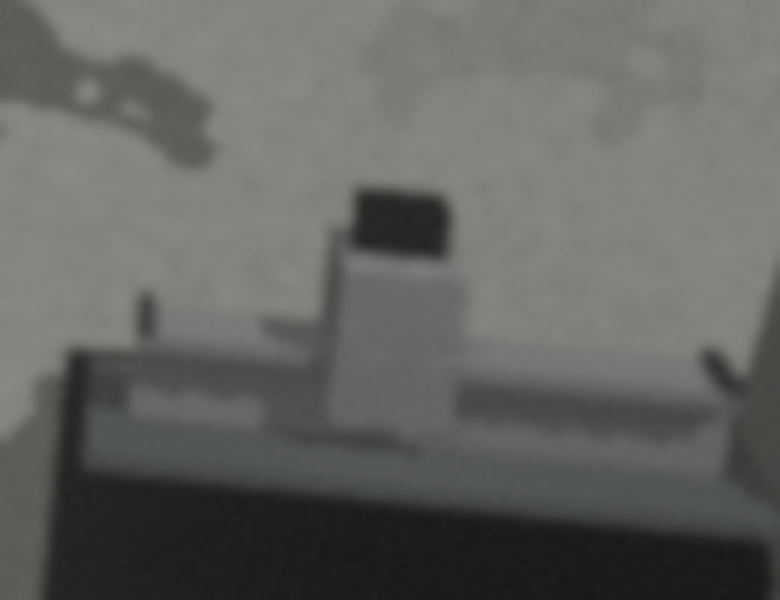

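View pics/end_top.png

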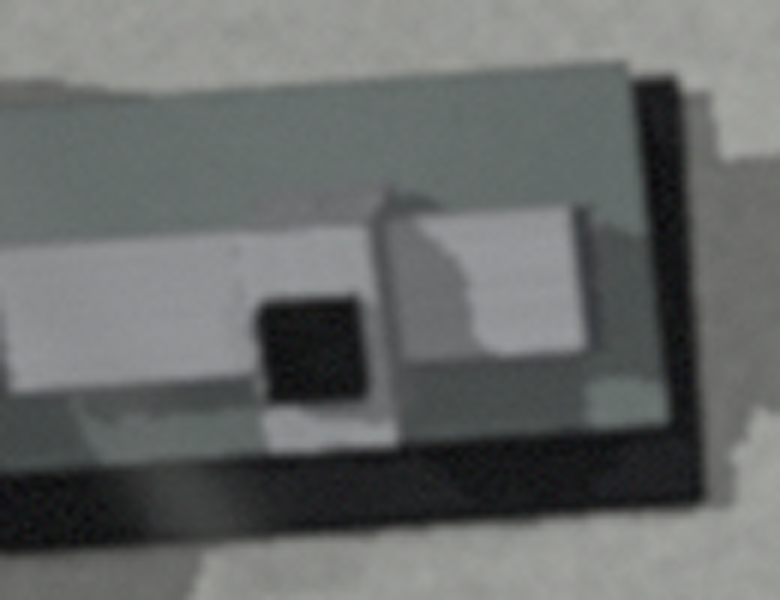

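The pictures show the block alone on the rail, turret at (402,222) in the scene crop and (312,348) in the top crop. It lies flat: top-view slope 0.04°, top face 34.0 mm above the rail. It is square to the rail and the gripper is clear, so I'm handing it in.

```bash
python3 -c "
from plant import robot; print(robot.sign_off())"
```

```text
the job is handed in; nothing more can be done
None
```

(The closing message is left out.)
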